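# Uncap the viewing port and hold the filter slide at its line

### The job

Get the viewing chamber ready for a photo through its top port: lift the loose metal cap off the port by its knob and set it down on the clear worktop to the right, knob up, lowering it rather than dropping it. Then pull the chamber's spring-return filter slide out towards you until its first (single) engraved line is level with the front face of the chamber, so that the first filter sits centred under the port, and keep holding it there: finish with the slide still in the gripper, because it springs shut when let go. Leave the other things on the bench where they are.

Things in the scene. Friction and masses are not known exactly. Their poses are not given: they have to be found in the camera images.
- chamber: White-and-grey viewing chamber, fixed on the worktop, 180 mm (its x) by 150 mm (its y) by 98 mm high, turned by up to 0.2 rad. Origin at the centre of its underside, z up; its -x side is the front, facing the robot. In its flat top is a round port with a raised metal collar. The worktop to its right, x 0.41 to 0.51 m and y -0.23 to -0.14 m, is always clear.
- port (a point): Centre of the viewing port at its collar's top: 110 mm above the worktop, 80 mm behind the chamber's front face; axes as the chamber's. Collar 52 mm outside diameter, 12 mm above the chamber's top; opening 34 mm. Through it one sees the bare metal slide when it is home, and the round 30 mm amber glass of the first filter, centred, when the slide is at its single line.
- port_cap: Loose metal cap, 64 mm diameter, 43 mm high with its knob, 0.08 to 0.17 kg. Sits over the collar with 2 mm play all round (skirt 11 mm deep), lifts straight up. Origin at the centre of its lower rim, z up: 99 mm above the worktop while on the port, 0 when standing on the worktop. Its round black knob, 22 mm diameter, reaches from 21 to 43 mm above the origin; grip it at 36 mm.
- filter_slide (a joint): How far the filter slide is pulled out of the chamber's front, in m: 0 = home (shut), 0.036 = single line level with the front face and first filter under the port, 0.072 = pair of short edge lines at the front face (second filter), 0.074 = end stop. It moves along the chamber's -x. A spring draws it home: about 3 N at home, 6.5 N at the single line.
- slide_line (a point): Middle of the single engraved dark line right across the slide's metal top face; at home it is hidden 36 mm inside the front face, at 90 mm above the worktop. It moves with the slide.
- pull_foot (a point): Upright black pull block on the slide's front end, 20 mm (x, along the pull) by 16 mm (y, across) by 32 mm high. This point is the centre of its foot, 90 mm above the worktop, on the slide's 52 mm wide metal plate; at home 24 mm in front of the chamber's front face. Axes as the chamber's. Pinch it from above across its 16 mm width.
- pull_grip (a point): Grip point of the pull block, on its centre line 22 mm above its foot (112 mm above the worktop).
- stain_dropper: Bystander: amber dropper bottle with a black teat, 33 mm wide, 102 mm tall, at the left. Origin at the centre of its underside.
- iodine_dropper: Bystander: second amber dropper bottle, 33 mm wide, 102 mm tall, at the left. Origin at the centre of its underside.
- specimen_cup_1: Bystander: specimen cup with a yellow screw cap, 51 mm across, 64 mm tall, right of the chamber. Origin at the centre of its underside.
- specimen_cup_2: Bystander: specimen cup with a white screw cap, 51 mm across, 64 mm tall, right of the chamber. Origin at the centre of its underside.
- petri_2: Bystander: closed petri dish, 60 mm across, 16 mm high, near the robot. Origin at the centre of its underside.
- forceps: Bystander: steel forceps lying flat, 13 x 124 x 9 mm, near the robot. Origin at the centre of its underside.
- marker_black: Bystander: marker pen lying flat, 11 x 140 x 13 mm, at the right near the robot. Origin at the centre of its underside.
- bench_timer: Bystander: countdown timer, 39 x 68 x 51 mm, at the right. Origin at the centre of its underside.
- tip_box: Bystander: closed pipette tip box, 127 x 78 x 62 mm, left near the robot. Origin at the centre of its underside.
Mind the look-alikes: they are no part of the job. What is shaped like the port_cap but blue is not meant.

How it is judged:
On the way, in this order (a step that is already met when the one before it is completed fails the run):
1. the cap stands on the worktop, knob up, let go, to the right of the chamber's port, with the slide still home (height (world z) of port_cap below 0.004 m and angle between port_cap's own z axis and vertical below 0.08 rad and linear speed of port_cap below 0.02 m/s and contact force between the fingers and port_cap below 0.05 N and horizontal distance between port_cap and port above 0.11 m and y of port_cap in the frame of chamber below -0.05 m and value of joint filter_slide below 0.006 m), for 0.2 s.
2. the slide is held by the gripper with its single line level with the front face (value of joint filter_slide between 0.032 and 0.04 m and contact force between the fingers and filter_slide above 2 N), for 0.3 s.
At the end, for the whole second after the job is handed in: The cap stands still on the worktop, upright (within 0.08 rad), not touched, at least 110 mm from the port and at least 50 mm to the right of the chamber's centre line (chamber y below -0.05 m); the slide is held still by the fingers (over 2 N) at 36 mm, within 4 mm (all of step 2 and height (world z) of port_cap below 0.004 m and angle between port_cap's own z axis and vertical below 0.08 rad and linear speed of port_cap below 0.02 m/s and contact force between the fingers and port_cap below 0.05 N and horizontal distance between port_cap and port above 0.11 m and y of port_cap in the frame of chamber below -0.05 m and velocity of joint filter_slide between -0.005 and 0.005 m/s); the arm keeps its last pose, push and grip.
It fails at once if the slide is pulled while the cap is still on the port (value of joint filter_slide above 0.015 m and distance between port_cap and port below 0.03 m).
It fails at once if the cap is dropped from above 20 mm or left on top of something (height (world z) of port_cap above 0.02 m and horizontal distance between port_cap and port above 0.05 m and contact force between the fingers and port_cap below 0.02 N).
It fails at once if a bystander is pushed more than 25 mm (distance of any of stain_dropper, iodine_dropper, specimen_cup_1, specimen_cup_2, petri_2, forceps, marker_black, bench_timer, tip_box from where it was at the start of the episode above 0.025 m).
It also fails if it takes over 45 s, if anything falls off the work surface, if the arm or the gripper's body presses on something with over 40 N, if the wrist force passes 120 N, or if a joint passes its speed limit or range.

### The arm

A 6-joint arm with a two-finger parallel gripper is mounted at the origin on the work surface; the furniture and walls round the work are solid. World frame = base frame: x ahead of the robot, y to its left, z up, the work surface at z = 0. Lengths are in m, angles in rad, forces in N, time in s.
With the tool pointing down it reaches from about 0.25 to 0.8 m from the base axis. Payload 8.5 kg.
Tool frame: the origin (TCP) lies midway between the tips of the shut fingers; the grasp point (between the pads) lies 19 mm behind it; x points along the fingers, z is the direction in which the jaws open and shut, and the axes are right-handed (so a half turn about x gives the same grasp; the last joint's range is limited). The gripper opens to 85 mm and grips with 20 to 120 N. Pads are 22 mm wide; open, the fingers measure 114 mm over their backs; the gripper's body (76 mm by 85 mm) begins 54 mm behind the grasp point. The pads swing forward as they close: fully open they stand 13 mm farther back than shut.
Start: joints at [-1.255, 0.238, -0.013, 1.319, 0, 1.571], TCP at [0.163, -0.499, 0.203] pointing down, gripper open.
Joint ranges: [-2.66, 2.66], [-1.03, 1.9], [-1.14, 1.46], [-1.82, 2.27], [-1.45, 1.34], [-3.14, 3.14]. Speed limits (rad/s): [2.22, 2.22, 2.79, 3.14, 3.14, 3.14].

### API

Orientations are given as a rotation vector (axis times angle).
In Python, from rig import ctrl gives the robot as it stands.
- The arm moves only by the tool arm_command, never from a script. Its argument "moves" is a list of rows, each a list of 2 entries, a list of its own where there are three numbers: the shift along the world's x, y, z in cm, then the turn, a rotation vector about the world's x, y, z in rad. In form: [[[x, y, z], [ax, ay, az]], ...]. A call has exactly 5 rows; each row shifts and turns the commanded pose from where the row before left it; what a row does not reach is not made up. A row lasts 1/10 s, in which the tool goes at most 50 mm and 8.59 degrees, less where a joint would pass 70% of its speed; a pose out of reach is approached as far as the arm can. A call is refused whole if a number of a shift passes 5 or a number of a turn 0.15, either way. A call with a gripper value outside its range is refused whole. "gripper" is the closure, from 0 (fully open) to 1 (shut), set as the call begins (left out, the last holds). The fingers move at their own pace and stop on an object; "force" is the grip in N (left out, the last holds). Time passes only in rows, so rows that do not move let the fingers close, or fill a call up. It gives the time, the measured TCP pose, the force and the opening at its end, in the units of the state.
- ctrl.read_state(): the state, without advancing time (a new reading comes with each control period).
- ctrl.camera(name): name is "scene" or "top" or "wrist"; returns a dict with "img" (480x640x3 uint8, red, green, blue), "depth" (480x640 float32, m along the optical axis (not along the pixel's ray), 0 where there is no reading), "vertical_fov" (degrees; the focal length in pixels is half the picture's height over the tangent of half this angle, whatever the lens; pixels are square), "cx", "cy" (the principal point, pixels), "pose" (4x4, takes a point from camera to world coordinates). Camera axes: x right, y down, z forward; pixel columns grow to the right and rows downward; lengths in m; the calibration is good to about 2 mm. A picture is of the moment at which its call begins.
- ctrl.close_job(): hands the job in, once; it reports no verdict.
Trained networks look in a picture, given as the dict that the camera call returned (one of the last four; its "shot" number tells which), for a name from the list of things; names that differ only in an ending like _2 or _b are one class to them, and where a whole thing is asked for, a point or a joint stands for the part that bears it (a point fixed in the world has none). Each returns a list of dicts, best first, with "confidence" (0 to 1); they miss things now and then, are a little off and sometimes report something else, mostly with a low value. They report only what shows in the picture. A call takes as long as a camera call. They do not tell look-alikes from the thing itself.
- ctrl.trace(label, picture): "pixels" (480x640 bool, what is visible of it) and "position" ([column, row] in pixels, amid what is visible of it).
The state is a dict: "clock": time; "joint_positions": joint angles; "joint_velocities": joint speeds; "joint_efforts": joint torques, N m; "eef_pos": TCP position; "tcp_rot": TCP orientation; "contact_force": force on the tool from outside, world axes, zero at the start; "moment": the same for the moment, N m; "gripper_width": finger opening in m.
Only numpy, scipy, OpenCV 4.12 (cv2) and the standard library are available. Lean on these libraries where they do the work, as an engineer would, in place of code of your own. Each camera call takes 0.05 s, during which the arm holds its last target. There are 200 camera calls.

## Working session

There is one attempt and no reset: what is moved stays moved. The work goes in short steps, Python scripts to look and compute and a tool call to move; the robot and the scene stay as the last step left them, time stands still between calls to the robot, and variables do not carry over. Pictures are saved under pics/ and viewed, about 8 in all and at most 12, crops included, and the job is handed in when it is done.

Besides the shell and the picture viewer there is one more tool, called after "Emit:" as name(argument=value, ...), one argument or row to a line, values as JSON. arm_command: Moves the arm, as the interface text tells. Its arguments: {"type":"object","properties":{"moves":{"type":"array","items":{"type":"array"}},"gripper":{"type":"number"},"force":{"type":"number"}},"required":["moves"]}

```bash
mkdir -p pics
cat > h.py <<'E'
import numpy as np, cv2
from rig import ctrl
def f(c): return 240/np.tan(np.radians(c["vertical_fov"])/2)
def cloud(c):
    v,u=np.mgrid[:480,:640]; d=c["depth"]; k=f(c)
    P=np.stack([(u-c["cx"])*d/k,(v-c["cy"])*d/k,d],-1)
    P=P@c["pose"][:3,:3].T+c["pose"][:3,3]; P[d==0]=np.nan
    return P
def save(c,n,crop=None,s=1):
    im=c["img"][...,::-1]
    if crop: im=im[crop[1]:crop[3],crop[0]:crop[2]]
    cv2.imwrite("pics/"+n,cv2.resize(im,None,fx=s,fy=s,interpolation=cv2.INTER_CUBIC))
E
python3 - <<'E'
from h import *
s=ctrl.read_state(); print(s)
ims=[]
for n in ("scene","top"):
    c=ctrl.camera(n); save(c,n+"0.png"); P=cloud(c)
    print(n,c["pose"].round(3).tolist(),c["vertical_fov"])
    for l in ("port_cap","chamber","pull_foot","pull_grip","specimen_cup_1","filter_slide"):
        for r in ctrl.trace(l,c)[:3]:
            m=r["pixels"]; p=np.nanmedian(P[m],0); print(l,round(r["confidence"],2),np.round(r["position"]),m.sum(),p.round(4),np.nanmin(P[m],0).round(3),np.nanmax(P[m],0).round(3))
E
```

```text
{'clock': 0.0, 'joint_positions': array([-1.25502111e+00,  2.38783687e-01, -1.42514730e-02,  1.31919775e+00,
        2.15723709e-05,  1.57079663e+00]), 'joint_velocities': array([-1.25645681e-05, -1.95091199e-03, -1.71541720e-03, -4.70227366e-04,
        2.53411005e-04,  4.02912072e-04]), 'joint_efforts': array([-1.44521811e-03, -5.38774145e+01,  3.46441412e+01,  1.83311157e-02,
       -6.03755484e-05, -9.91271833e-06]), 'eef_pos': array([ 0.16290655, -0.49860842,  0.20267721]), 'tcp_rot': array([ 0.97438701,  1.343379  , -0.97295929]), 'contact_force': array([-0.75966184,  0.28598239,  0.64336918]), 'moment': array([ 0.01863044, -0.01178669,  0.03996569]), 'gripper_width': 0.08547666868652495}
scene [[0.938, -0.135, 0.32, 0.228], [-0.347, -0.374, 0.86, -0.904], [0.003, -0.918, -0.397, 0.515], [0.0, 0.0, 0.0, 1.0]] 56.031000595374266
port_cap 0.82 [344. 284.] 514 [ 0.5754 -0.0806  0.0163] [ 0.548 -0.106  0.001] [ 0.624 -0.008  0.047]
port_cap 0.76 [387. 270.] 263 [ 0.6973 -0.0733  0.0174] [ 0.633 -0.174 -0.   ] [ 0.75  -0.01   0.067]
port_cap 0.69 [322. 220.] 390 [0.5834 0.0661 0.115
[... 1273 characters left out ...]
 0.048]
port_cap 0.93 [248. 150.] 579 [0.7627 0.1245 0.0153] [ 0.736  0.096 -0.006] [0.802 0.156 0.049]
chamber 0.77 [271. 229.] 5393 [0.5818 0.0746 0.0977] [ 0.47  -0.005 -0.004] [0.712 0.167 0.127]
pull_foot 0.69 [258. 262.] 386 [0.4871 0.0804 0.0908] [0.47  0.057 0.083] [0.508 0.109 0.127]
pull_grip 0.82 [263. 262.] 395 [0.4874 0.0805 0.0908] [0.47  0.057 0.083] [0.508 0.109 0.127]
specimen_cup_1 0.86 [376. 188.] 386 [ 0.6539 -0.1754  0.0627] [ 0.633 -0.206 -0.003] [ 0.681 -0.153  0.07 ]
specimen_cup_1 0.63 [404. 209.] 455 [ 0.6094 -0.2396  0.0627] [ 0.586 -0.281 -0.007] [ 0.649 -0.217  0.07 ]
filter_slide 0.73 [262. 264.] 355 [0.4855 0.0809 0.0908] [0.47  0.059 0.083] [0.506 0.107 0.127]
```

Run:
```python
from h import *
c=ctrl.camera("top"); P=cloud(c)
save(c,"top1.png",(180,120,440,320),3)
z=P[...,2]
# chamber top rectangle
v,u=np.mgrid[:480,:640]
roi=(u>200)&(u<330)&(v>150)&(v<300)
m=roi&(abs(z-.098)<.004)
q=P[m]; h=cv2.minAreaRect(q[:,:2].astype(np.float32)); print("top",m.sum(),h, np.median(q[:,2]))
def blob(m,n):
    k,l,s,ce=cv2.connectedComponentsWithStats(m.astype(np.uint8))
    for i in range(1,k):
        if s[i,4]>15: 
            q=P[l==i]; print(n,s[i,4],ce[i].round(),q.mean(0).round(4),((np.nanmax(q,0)+np.nanmin(q,0))/2).round(4),np.ptp(q,0).round(3),c["img"][l==i].mean(0).round())
blob(roi&(z>.109)&(z<.13),"high"); blob(roi&(z>.132),"knob")
blob(roi&(abs(z-.09)<.004),"slide")
blob((z>.03)&(z<.052)&(u>180)&(u<440)&(v<320),"other")
```

```text
top 4386 ((0.58286452293396, 0.1093163937330246), (0.21833966672420502, 0.21255213022232056), 85.66236877441406) 0.09799140443253584
high 574 [266. 216.] [0.5847 0.0743 0.114 ] [0.5859 0.0753 0.119 ] [0.062 0.061 0.02 ] [236. 240. 244.]
high 78 [262. 263.] [0.4817 0.0817 0.1205] [0.4819 0.0826 0.1181] [0.02  0.017 0.016] [105. 102. 101.]
knob 84 [265. 214.] [0.5848 0.0746 0.1417] [0.5853 0.0754 0.1402] [0.022 0.022 0.011] [93. 90. 88.]
slide 289 [264. 261.] [0.4896 0.0815 0.0898] [0.4894 0.083  0.09  ] [0.04  0.053 0.008] [231. 236. 242.]
other 883 [298. 123.] [0.8215 0.0079 0.0409] [ 0.8183 -0.0212  0.041 ] [0.157 0.609 0.022] [101.  97.  91.]
other 71 [247. 145.] [0.7663 0.1262 0.0414] [0.7672 0.1265 0.0395] [0.021 0.019 0.018] [59. 60. 71.]
other 74 [333. 171.] [ 0.7029 -0.0745  0.0419] [ 0.7037 -0.0748  0.0394] [0.021 0.019 0.018] [61. 65. 79.]
other 128 [419. 176.] [ 0.6923 -0.2767  0.0365] [ 0.6892 -0.2713  0.0408] [0.039 0.039 0.022] [151. 153. 155.]
other 29 [203. 176.] [0.6923 0.2278 0.0423] [0.6953 0.23   0.0413] [0.019 0.017 0.021] [114. 109. 100.]
other 55 [410. 186.] [ 0
[... 329 characters left out ...]
721  0.0421] [ 0.5775 -0.0724  0.0415] [0.021 0.021 0.017] [71. 75. 89.]
other 226 [433. 249.] [ 0.5203 -0.303   0.0423] [ 0.5183 -0.3004  0.041 ] [0.066 0.032 0.022] [177. 176. 159.]
other 16 [247. 256.] [0.5053 0.1226 0.0413] [0.5047 0.124  0.0399] [0.006 0.017 0.018] [139. 136. 130.]
other 37 [193. 274.] [0.464  0.2453 0.0407] [0.465  0.2501 0.0409] [0.045 0.021 0.021] [114. 105.  97.]
other 26 [246. 309.] [0.385  0.1239 0.0411] [0.3856 0.1242 0.0411] [0.045 0.018 0.021] [100. 108. 112.]
other 34 [186. 307.] [0.3907 0.2594 0.0428] [0.3908 0.2621 0.0408] [0.031 0.014 0.022] [103.  90.  79.]
other 17 [200. 315.] [0.3717 0.2273 0.0423] [0.3716 0.2299 0.0406] [0.016 0.015 0.021] [97. 82. 67.]
```

View pics/top1.png

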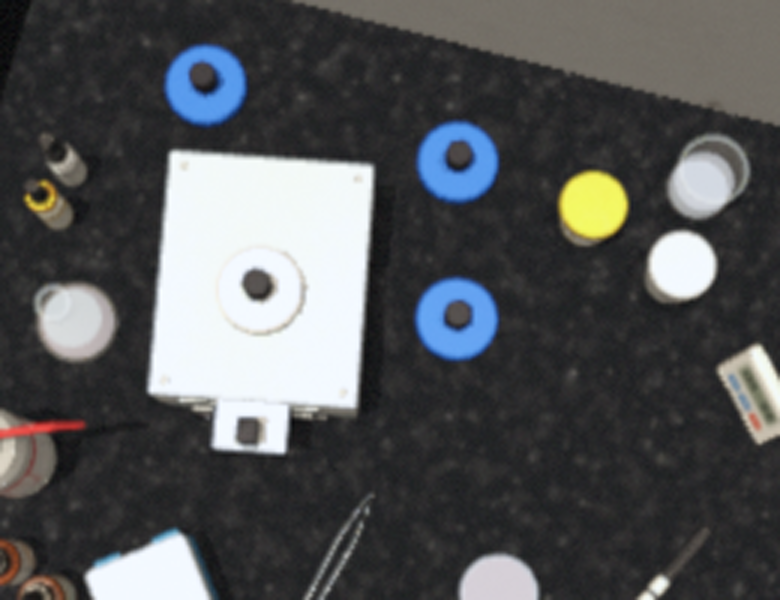

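View pics/scene0.png

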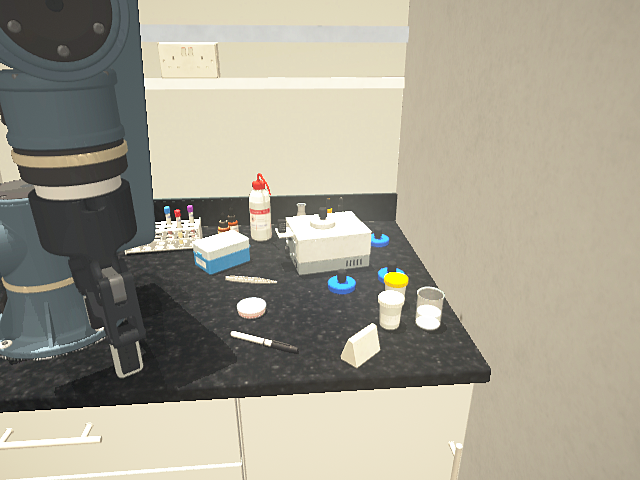

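The top view shows the white cap on its port at crop (258,287), about (0.585, 0.075). The pull block is at crop (248,431), and the three blue look-alikes are on the bench. The scene view agrees, and the placing area is clear.

Run:
```python
from h import *
from scipy.spatial.transform import Rotation as R
c=ctrl.camera("top"); P=cloud(c); z=P[...,2]
X,Y=P[...,0],P[...,1]
m=(abs(z-.098)<.003)&(X>.49)&(X<.7)&(Y>-.02)&(Y<.17)
m=cv2.morphologyEx(m.astype(np.uint8),cv2.MORPH_OPEN,np.ones((5,5)))>0
h=cv2.minAreaRect(P[m][:,:2].astype(np.float32)); print(h)
q=P[m]
for y0 in (0.03,): pass
# edge fits by columns: front edge x vs y, side edges y vs x
yb=np.arange(.02,.14,.01); xf=[q[abs(q[:,1]-y)<.004][:,0].min() for y in yb]; print("front",np.polyfit(yb,xf,1))
xb=np.arange(.53,.65,.01)
for fn in (np.min,np.max):
    yy=[fn(q[abs(q[:,0]-x)<.004][:,1]) for x in xb]; print("side",np.polyfit(xb,yy,1))
s=ctrl.read_state(); M=R.from_rotvec(s["tcp_rot"]).as_matrix(); print(M.round(3), "jaw yaw",np.arctan2(M[1,2],M[0,2]))
```

```text
((0.5694815516471863, 0.07183845341205597), (0.06436222791671753, 0.16040076315402985), 60.04136657714844)Traceback (most recent call last):
  File "<stdin>", line 11, in <module>
    return umr_minimum(a, axis, None, out, keepdims, initial, where)
ValueError: zero-size array to reduction operation minimum which has no identity
```

Run:
```python
from h import *
from scipy.spatial.transform import Rotation as R
c=ctrl.camera("top"); P=cloud(c); z=P[...,2]
X,Y=P[...,0],P[...,1]
m=(abs(z-.098)<.012)&(X>.49)&(X<.71)&(Y>-.02)&(Y<.17)
m=cv2.morphologyEx(m.astype(np.uint8),cv2.MORPH_OPEN,np.ones((3,3)))
k,l,st,ce=cv2.connectedComponentsWithStats(m); m=l==1+np.argmax(st[1:,4])
q=P[m]; print(m.sum(),cv2.minAreaRect(q[:,:2].astype(np.float32)))
xb=np.arange(.53,.65,.01)
for fn in (np.min,np.max):
    yy=[fn(q[abs(q[:,0]-x)<.004][:,1]) for x in xb]; print("side",np.polyfit(xb,yy,1))
s=ctrl.read_state(); M=R.from_rotvec(s["tcp_rot"]).as_matrix(); print(M.round(3), "jaw yaw",np.arctan2(M[1,2],M[0,2]))
```

```text
4973 ((0.5884031653404236, 0.0749313086271286), (0.15071429312229156, 0.19729368388652802), 85.72403717041016)
side [-0.07126613  0.0421122 ]
side [-0.07438007  0.19313627]
[[ 0.     0.951  0.311]
 [ 0.     0.311 -0.951]
 [-1.     0.    -0.   ]] jaw yaw -1.25498142124572
```

Emit:
arm_command(
  moves=[
    [[2,3.5,0.4],[0,0,0]],
    [[3,4,0.5],[0,0,0]],
    [[3,4,0.5],[0,0,0]],
    [[3,4,0.5],[0,0,0]],
    [[3,4,0.5],[0,0,0]],
  ],
  gripper=0,
  force=50,
)

```text
clock: 1.35
eef_pos: [0.3032, -0.3032, 0.2276]
tcp_rot: [0.974, 1.341, -0.974]
contact_force: [1.5, -0.4, -0.1]
gripper_width: 0.0857
```

```bash
python3 -c "
from h import *
s=ctrl.read_state();print(s['joint_positions'].round(3),s['tcp_rot'],s['eef_pos'],s['contact_force'])"
```

```text
[-0.786  0.064 -0.163  1.342  0.     2.041] [ 0.97389669  1.34132888 -0.97387938] [ 0.30316017 -0.3032175   0.22756583] [ 1.49781697 -0.37684235 -0.09390113]
```

Emit:
arm_command(
  moves=[
    [[1.5,2,0],[0,0,0.145]],
    [[1.5,2,0],[0,0,0.145]],
    [[1.5,2,0],[0,0,0.145]],
    [[1.5,2,0],[0,0,0.145]],
    [[1.5,2,0],[0,0,0.145]],
  ],
)

```text
clock: 1.85
eef_pos: [0.378, -0.2039, 0.2273]
tcp_rot: [0.411, 1.531, -0.411]
contact_force: [0.0, 0.3, -0.1]
gripper_width: 0.0854
```

Emit:
arm_command(
  moves=[
    [[1.5,2,0],[0,0,0.145]],
    [[1.5,2,0],[0,0,0.145]],
    [[1.5,2,0],[0,0,0.145]],
    [[1.5,2,0],[0,0,0.145]],
    [[1.5,2,0],[0,0,0.145]],
  ],
)

```text
clock: 2.35
eef_pos: [0.453, -0.1039, 0.2273]
tcp_rot: [-0.158, 1.565, 0.158]
contact_force: [0.1, 0.6, 0.1]
gripper_width: 0.0856
```

Emit:
arm_command(
  moves=[
    [[1.5,2,0],[0,0,0.145]],
    [[1.5,2,0],[0,0,0.145]],
    [[1.5,2,0],[0,0,0.145]],
    [[1.5,2,0],[0,0,0.145]],
    [[1.5,2,0],[0,0,0.145]],
  ],
)

```text
clock: 2.85
eef_pos: [0.528, -0.0039, 0.2272]
tcp_rot: [-0.723, 1.447, 0.722]
contact_force: [0.0, -0.5, -0.5]
gripper_width: 0.0853
```

Emit:
arm_command(
  moves=[
    [[1.5,2,0],[0,0,0.145]],
    [[1.5,2,0],[0,0,0.145]],
    [[1.5,2,0],[0,0,0.145]],
    [[1.2,1.8,0],[0,0,0.145]],
    [[0,0,0],[0,0,0]],
  ],
)

```text
clock: 3.35
eef_pos: [0.5856, 0.0752, 0.2265]
tcp_rot: [-1.161, 1.239, 1.161]
contact_force: [0.1, -0.6, 0.1]
gripper_width: 0.0858
```

```bash
cat > st.py <<'E'
from h import *
from scipy.spatial.transform import Rotation as R
s=ctrl.read_state(); M=R.from_rotvec(s["tcp_rot"]).as_matrix()
print(s['joint_positions'].round(3),s['eef_pos'].round(4),'down',M[:,0].round(4),'jaw yaw',np.arctan2(M[1,2],M[0,2]).round(4),s['contact_force'].round(2),s['gripper_width'],s['clock'])
E
python3 st.py
python3 - <<'E'
from h import *
c=ctrl.camera("wrist"); save(c,"w1.png"); P=cloud(c)
for l in ("port_cap","pull_grip"):
  for r in ctrl.trace(l,c)[:3]:
    m=r["pixels"]; q=P[m]; print(l,r["confidence"],r["position"],np.nanmedian(q,0).round(4))
    for lo,hi in ((.136,.15),(.11,.119)):
        k=q[(q[:,2]>lo)&(q[:,2]<hi)]
        if len(k)>10: print(len(k),k.mean(0).round(4),((k.max(0)+k.min(0))/2).round(4),np.ptp(k,0).round(4))
E
```

```text
[0.127 0.347 0.201 1.424 0.    0.192] [0.5856 0.0752 0.2265] down [-2.e-04  4.e-04 -1.e+00] jaw yaw 1.5058 [ 0.12 -0.56  0.14] 0.08575411923465358 3.35
port_cap 0.85 [183.6, 193.4] [ 0.5744 -0.064   0.0154]
port_cap 0.84 [376.2, 344.5] [0.7612 0.1269 0.0153]
port_cap 0.8 [203.6, 293.6] [ 0.6902 -0.0594  0.015 ]
pull_grip 0.78 [324.1, 84.2] [0.4885 0.0849 0.0906]
68 [0.485  0.0848 0.1153] [0.4834 0.0853 0.1145] [0.0188 0.0176 0.0089]
```

View pics/w1.png

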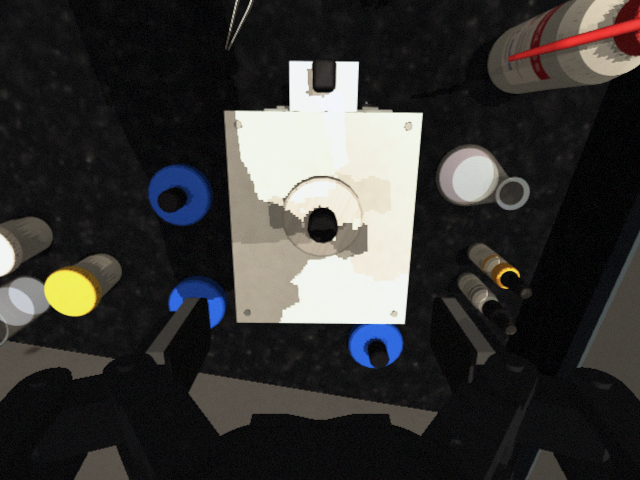

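The wrist view has the knob at (322,224), centred between the fingers, with the pull block at (324,76). I'll check the knob's position from this camera while descending.

Run:
```python
from h import *
c=ctrl.camera("wrist"); P=cloud(c)
m=(P[...,2]>.136)&(P[...,2]<.15)&(abs(P[...,0]-.585)<.03)&(abs(P[...,1]-.076)<.03)
k=P[m]; print(len(k),k.mean(0).round(4),((k.max(0)+k.min(0))/2).round(4),np.ptp(k,0).round(4))
```

```text
728 [0.5847 0.0777 0.1417] [0.5855 0.0777 0.1404] [0.022  0.0216 0.0089]
```

Emit:
arm_command(
  moves=[
    [[0,0,-2],[0,0,0]],
    [[0,0.1,-3],[0,0,0]],
    [[0,0,-3],[0,0,0]],
    [[0,0,-1.5],[0,0,0]],
    [[0,0,-0.5],[0,0,0]],
  ],
)

```text
clock: 4.05
eef_pos: [0.583, 0.0732, 0.1257]
tcp_rot: [-1.154, 1.245, 1.157]
contact_force: [-0.3, 0.3, 1.1]
gripper_width: 0.0856
```

Emit:
arm_command(
  moves=[
    [[0,0,-0.7],[0,0,0]],
    [[0,0,0],[0,0,0]],
    [[0,0,0],[0,0,0]],
    [[0,0,0],[0,0,0]],
    [[0,0,0],[0,0,0]],
  ],
)

```text
clock: 4.55
eef_pos: [0.5848, 0.0743, 0.1208]
tcp_rot: [-1.157, 1.241, 1.156]
contact_force: [0.9, -0.4, 0.1]
gripper_width: 0.0855
```

```bash
python3 st.py
```

```text
[ 0.126  0.384 -0.016  1.169 -0.     0.197] [0.5848 0.0743 0.1208] down [ 0.001  0.    -1.   ] jaw yaw 1.4999 [ 0.95 -0.38  0.05] 0.08552951492266204 4.55
```

Emit:
arm_command(
  moves=[
    [[0,0.2,-0.25],[0,0,0]],
    [[0,0,0],[0,0,0]],
    [[0,0,0],[0,0,0]],
    [[0,0,0],[0,0,0]],
    [[0,0,0],[0,0,0]],
  ],
)

```text
clock: 5.05
eef_pos: [0.5845, 0.0762, 0.1177]
tcp_rot: [-1.157, 1.242, 1.157]
contact_force: [0.3, -0.5, -0.4]
gripper_width: 0.0856
```

Emit:
arm_command(
  moves=[
    [[0,0,0],[0,0,0]],
    [[0,0,0],[0,0,0]],
    [[0,0,0],[0,0,0]],
    [[0,0,0],[0,0,0]],
    [[0,0,0],[0,0,0]],
  ],
  gripper=1,
  force=40,
)

```text
clock: 5.55
eef_pos: [0.5844, 0.0762, 0.1177]
tcp_rot: [-1.157, 1.242, 1.157]
contact_force: [-0.8, -0.1, -0.7]
gripper_width: 0.012
```

Emit:
arm_command(
  moves=[
    [[0,0,0],[0,0,0]],
    [[0,0,0],[0,0,0]],
    [[0,0,0],[0,0,0]],
    [[0,0,0],[0,0,0]],
    [[0,0,0],[0,0,0]],
  ],
)

```text
clock: 6.05
eef_pos: [0.5844, 0.0762, 0.1177]
tcp_rot: [-1.157, 1.242, 1.157]
contact_force: [0.1, 0.3, 0.0]
gripper_width: 0.0002
```

```bash
python3 st.py
```

```text
[ 0.13   0.386 -0.021  1.163 -0.     0.201] [0.5844 0.0762 0.1177] down [-0.e+00 -1.e-04 -1.e+00] jaw yaw 1.5 [0.08 0.29 0.05] 0.00020149043235622596 6.05
```

The gripper shut completely, so it missed the knob. Looking before I do anything else.

Run:
```python
from h import *
c=ctrl.camera("wrist"); a=c["img"]; t=ctrl.camera("scene"); save(t,"s2.png",(220,150,400,290),3); P=cloud(t)
cv2.imwrite("pics/w2.png",a[...,::-1])
for r in ctrl.trace("port_cap",t)[:4]: print(r["confidence"],r["position"],np.nanmedian(P[r["pixels"]],0).round(3))
```

```text
0.94 [322.8, 220.3] [0.583 0.065 0.115]
0.72 [379.5, 241.4] [0.768 0.115 0.017]
0.62 [338.4, 281.8] [ 0.576 -0.081  0.016]
0.61 [387.9, 271.5] [ 0.699 -0.075  0.018]
```

View pics/s2.png

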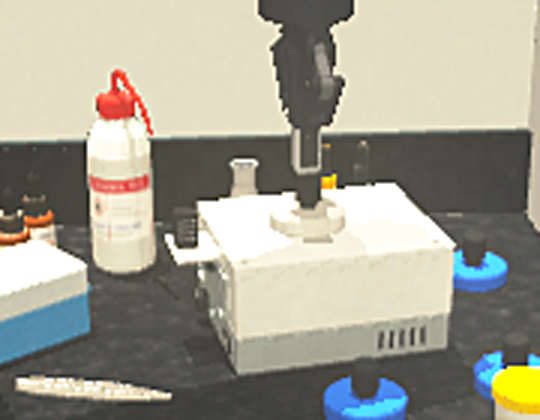

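View pics/w2.png

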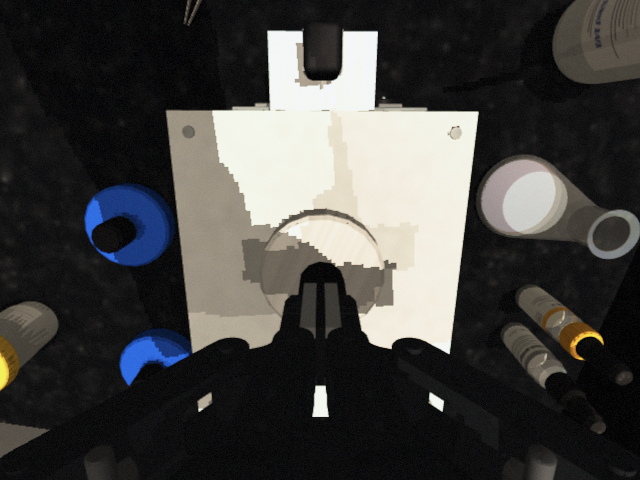

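In both views the fingertips look like they're above the knob, although the reported TCP is below its top. I'll measure the tips by depth.

```bash
python3 st.py
python3 - <<'E'
from h import *
for n in("scene","wrist","top"):
    c=ctrl.camera(n); P=cloud(c)
    if n=="scene":
        for v in range(196,226,2):
            print(v,[tuple(P[v,u].round(3)) for u in (319,322,325)],c["img"][v,322])
    elif n=="wrist":
        print(c["pose"].round(3).tolist())
        for v in range(262,330,6): print(v,[tuple(P[v,u].round(3)) for u in (308,334)],c["img"][v,308])
    else:
        m=(P[...,2]>.13)&(abs(P[...,0]-.585)<.03)&(abs(P[...,1]-.076)<.03)
        print(m.sum(),np.nanmin(P[m],0))
E
```

```text
[ 0.13   0.386 -0.021  1.163 -0.     0.201] [0.5844 0.0762 0.1177] down [-0.e+00 -1.e-04 -1.e+00] jaw yaw 1.5 [0.65 0.11 0.25] 0.00017508021673308697 6.2
196 [(np.float64(0.578), np.float64(0.071), np.float64(0.176)), (np.float64(0.583), np.float64(0.065), np.float64(0.177)), (np.float64(0.589), np.float64(0.061), np.float64(0.178))] [96 95 84]
198 [(np.float64(0.579), np.float64(0.073), np.float64(0.17)), (np.float64(0.584), np.float64(0.066), np.float64(0.172)), (np.float64(0.591), np.float64(0.066), np.float64(0.171))] [92 90 81]
200 [(np.float64(0.577), np.float64(0.069), np.float64(0.167)), (np.float64(0.582), np.float64(0.062), np.float64(0.169)), (np.float64(0.589), np.float64(0.06), np.float64(0.168))] [93 89 80]
202 [(np.float64(0.579), np.float64(0.074), np.float64(0.16)), (np.float64(0.583), np.float64(0.065), np.float64(0.162)), (np.float64(0.59), np.float64(0.063), np.float64(0.162))] [92 89 80]
204 [(np.float64(0.577), np.float64(0.068), np.float64(0.157)), (np.float64(0.583), np.float64(0.063), np.float64(0.158)), (np.float64(0.591), np.float64(0.064), np.float64(0.157
[... 3013 characters left out ...]
.float64(0.572), np.float64(0.074), np.float64(0.168)), (np.float64(0.573), np.float64(0.083), np.float64(0.167))] [59 58 54]
310 [(np.float64(0.572), np.float64(0.074), np.float64(0.172)), (np.float64(0.573), np.float64(0.083), np.float64(0.172))] [58 56 52]
316 [(np.float64(0.572), np.float64(0.074), np.float64(0.176)), (np.float64(0.573), np.float64(0.083), np.float64(0.176))] [57 55 52]
322 [(np.float64(0.572), np.float64(0.074), np.float64(0.18)), (np.float64(0.573), np.float64(0.082), np.float64(0.181))] [61 60 52]
328 [(np.float64(0.573), np.float64(0.074), np.float64(0.183)), (np.float64(0.573), np.float64(0.082), np.float64(0.184))] [79 72 67]
2456 [0.55500733 0.04602792 0.62361851]
```

Both cameras put the shut fingertips at z ≈ 0.149, 6 mm above the knob top. The state reports 0.118, so reported z reads about 31 mm low, while x and y agree within 2 mm. I'll trust the cameras, open here and go lower in steps, watching the force.

Emit:
arm_command(
  moves=[
    [[0,0,0],[0,0,0]],
    [[0,0,0],[0,0,0]],
    [[0,0,0],[0,0,0]],
    [[0,0,0],[0,0,0]],
    [[0,0,0],[0,0,0]],
  ],
  gripper=0,
)

```text
clock: 6.85
eef_pos: [0.5844, 0.0762, 0.1177]
tcp_rot: [-1.157, 1.242, 1.157]
contact_force: [-0.0, -0.3, 0.6]
gripper_width: 0.0724
```

```bash
python3 st.py
python3 - <<'E'
from h import *
c=ctrl.camera("scene"); k=f(c)
T=np.linalg.inv(c["pose"])
for z in (.203,.216,.234,.247):
    p=T@[.163,-.499,z,1]; print(z,p[0]/p[2]*k+c["cx"],p[1]/p[2]*k+c["cy"])
E
```

```text
[ 0.13   0.386 -0.021  1.163 -0.     0.201] [0.5844 0.0762 0.1177] down [ 0.e+00 -1.e-04 -1.e+00] jaw yaw 1.5 [-0.05 -0.31  0.62] 0.0724355133696701 6.85
0.203 121.89649654154081 381.3237944732457
0.216 119.60893881796011 370.94416788737965
0.234 116.35286660582511 356.1699773390101
0.247 113.934633263998 345.19741965143095
```

Emit:
arm_command(
  moves=[
    [[0,0,-0.6],[0,0,0]],
    [[0,0,-0.8],[0,0,0]],
    [[0,0,-0.6],[0,0,0]],
    [[0,0,-0.4],[0,0,0]],
    [[0,0,0],[0,0,0]],
  ],
)

```text
clock: 7.4
eef_pos: [0.5839, 0.0761, 0.0927]
tcp_rot: [-1.156, 1.243, 1.158]
contact_force: [0.5, -1.2, -0.5]
gripper_width: 0.0853
```

Emit:
arm_command(
  moves=[
    [[0,0,-0.2],[0,0,0]],
    [[0,0,-0.2],[0,0,0]],
    [[0,0,-0.2],[0,0,0]],
    [[0,0,0],[0,0,0]],
    [[0,0,0],[0,0,0]],
  ],
)

```text
clock: 7.9
eef_pos: [0.5845, 0.0762, 0.0877]
tcp_rot: [-1.157, 1.242, 1.157]
contact_force: [-0.2, 0.8, -1.0]
gripper_width: 0.0859
```

```bash
python3 st.py
python3 - <<'E'
from h import *
c=ctrl.camera("scene"); P=cloud(c); save(c,"s3.png",(270,160,400,260),4)
for u in range(308,346,2):
    q=[(v,P[v,u].round(3).tolist()) for v in range(196,226) if P[v,u,2]>.12 and P[v,u,1]<.2]
    print(u,q[-1:])
E
```

```text
[ 0.13   0.406 -0.071  1.094 -0.     0.201] [0.5845 0.0762 0.0877] down [ 0.e+00 -1.e-04 -1.e+00] jaw yaw 1.5 [-0.18  0.75 -0.98] 0.0858632338007711 7.9
308 []
310 []
312 [(204, [0.579, 0.127, 0.137])]
314 [(207, [0.581, 0.117, 0.132])]
316 [(207, [0.587, 0.118, 0.131])]
318 [(216, [0.577, 0.076, 0.123])]
320 [(217, [0.58, 0.069, 0.123])]
322 [(217, [0.572, 0.034, 0.136])]
324 [(219, [0.574, 0.026, 0.133])]
326 [(219, [0.579, 0.027, 0.133])]
328 [(219, [0.585, 0.028, 0.132])]
330 [(219, [0.589, 0.025, 0.132])]
332 [(204, [0.585, 0.004, 0.177])]
334 [(203, [0.59, 0.003, 0.179])]
336 []
338 []
340 []
342 []
344 []
```

View pics/s3.png

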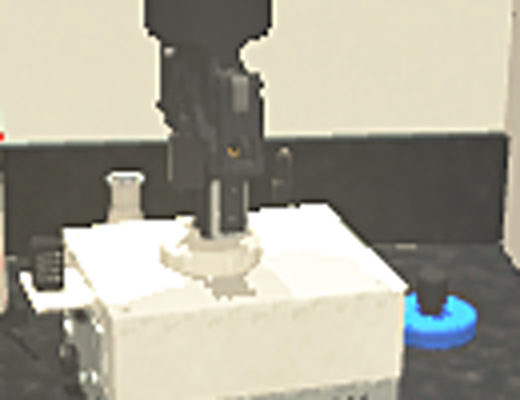

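The picture shows the open fingers on both sides of the knob. Their tips are at 0.1315, which puts the shut-finger TCP at 0.1185 and confirms a z offset of +31 mm. Closing.

Emit:
arm_command(
  moves=[
    [[0,0,-0.1],[0,0,0]],
    [[0,0,0],[0,0,0]],
    [[0,0,0],[0,0,0]],
    [[0,0,0],[0,0,0]],
    [[0,0,0],[0,0,0]],
  ],
  gripper=1,
  force=40,
)

```text
clock: 8.45
eef_pos: [0.5845, 0.0762, 0.0869]
tcp_rot: [-1.157, 1.242, 1.157]
contact_force: [0.1, -0.0, 0.7]
gripper_width: 0.0203
```

Emit:
arm_command(
  moves=[
    [[0,0,0],[0,0,0]],
    [[0,0,0],[0,0,0]],
    [[0,0,0.5],[0,0,0]],
    [[0,0,1],[0,0,0]],
    [[0,0,1],[0,0,0]],
  ],
)

```text
clock: 8.95
eef_pos: [0.5844, 0.0762, 0.1124]
tcp_rot: [-1.157, 1.242, 1.157]
contact_force: [0.9, -0.1, -1.5]
gripper_width: 0.0205
```

```bash
python3 st.py
```

```text
[ 0.13   0.39  -0.03   1.152 -0.     0.201] [0.5844 0.0762 0.1124] down [-3.e-04 -1.e-04 -1.e+00] jaw yaw 1.5 [ 0.91 -0.13 -1.46] 0.02048295832046903 8.95
```

Emit:
arm_command(
  moves=[
    [[0,0,1.5],[0,0,0]],
    [[-0.8,-1,1],[0,0,0]],
    [[-1.2,-2.5,0],[0,0,0]],
    [[-1.2,-2.5,0],[0,0,0]],
    [[-1.2,-2.5,0],[0,0,0]],
  ],
)

```text
clock: 9.45
eef_pos: [0.5394, -0.01, 0.1374]
tcp_rot: [-1.158, 1.242, 1.157]
contact_force: [0.7, 0.6, -1.6]
gripper_width: 0.0203
```

```bash
python3 st.py
python3 - <<'E'
from h import *
c=ctrl.camera("top"); P=cloud(c); save(c,"t4.png",(180,120,440,320),2)
c=ctrl.camera("scene"); P=cloud(c); cv2.imwrite("pics/s4.png",np.hstack([cv2.resize(cv2.imread("pics/t4.png"),(400,308)),cv2.resize(c["img"][130:330,220:480,::-1],(400,308))]))
for r in ctrl.trace("port_cap",c)[:4]: q=P[r["pixels"]]; print(r["confidence"],r["position"],np.nanmedian(q,0).round(3))
E
```

```text
[-0.018  0.292 -0.11   1.168 -0.     0.052] [ 0.5394 -0.01    0.1374] down [ 5.e-04 -3.e-04 -1.e+00] jaw yaw 1.5004 [ 0.7   0.61 -1.56] 0.020334693116460394 9.45
0.78 [380.5, 242.1] [0.767 0.116 0.017]
0.74 [387.4, 270.1] [ 0.698 -0.075  0.018]
0.72 [341.3, 282.5] [ 0.575 -0.081  0.016]
0.51 [316.5, 219.8] [ 0.533 -0.034  0.164]
```

View pics/s4.png

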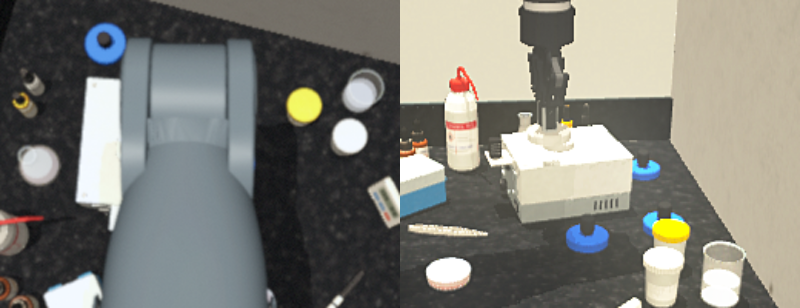

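The scene view shows the cap level in the gripper, with its top face at 0.164 as expected. Carrying on to the placing area.

Emit:
arm_command(
  moves=[
    [[-1.6,-3.5,0],[0,0,0]],
    [[-1.6,-3.5,0],[0,0,0]],
    [[-1.6,-3.5,-1],[0,0,0]],
    [[-1.6,-3.5,-1],[0,0,0]],
    [[-1.5,-3.5,-1],[0,0,0]],
  ],
)

```text
clock: 10.1
eef_pos: [0.461, -0.1847, 0.1069]
tcp_rot: [-1.158, 1.241, 1.157]
contact_force: [0.4, -0.6, -0.6]
gripper_width: 0.0208
```

Emit:
arm_command(
  moves=[
    [[0,0,-2],[0,0,0]],
    [[0,0,-3],[0,0,0]],
    [[0,0,-2.5],[0,0,0]],
    [[0,0,-1.5],[0,0,0]],
    [[0,0,-1],[0,0,0]],
  ],
)

```text
clock: 10.6
eef_pos: [0.4612, -0.1834, 0.0058]
tcp_rot: [-1.156, 1.242, 1.158]
contact_force: [-0.2, -0.3, -0.8]
gripper_width: 0.0205
```

```bash
python3 st.py
python3 - <<'E'
from h import *
c=ctrl.camera("scene"); P=cloud(c); 
for r in ctrl.trace("port_cap",c)[:5]: q=P[r["pixels"]]; print(r["confidence"],r["position"],np.nanmedian(q,0).round(3),np.nanpercentile(q[:,2],5),c["img"][r["pixels"]].mean(0).round())
E
```

```text
[-0.378  0.343 -0.417  0.812  0.    -0.308] [ 0.4612 -0.1834  0.0058] down [-9.e-04  4.e-04 -1.e+00] jaw yaw 1.5004 [-0.22 -0.31 -0.76] 0.02054207874519613 10.6
0.92 [309.1, 313.9] [ 0.457 -0.2    0.033] 0.019894050399353054 [228. 220. 198.]
0.87 [341.8, 282.3] [ 0.576 -0.081  0.016] 0.004230631353555081 [ 82. 157. 198.]
0.66 [383.3, 238.9] [0.768 0.116 0.017] 0.007115045721777386 [ 94. 157. 191.]
0.55 [386.8, 270.9] [ 0.698 -0.074  0.017] 0.0017001750178038122 [101. 148. 163.]
```

Emit:
arm_command(
  moves=[
    [[0,0,-0.6],[0,0,0]],
    [[0,0,-0.5],[0,0,0]],
    [[0,0,-0.3],[0,0,0]],
    [[0,0,-0.1],[0,0,0]],
    [[0,0,0],[0,0,0]],
  ],
)

```text
clock: 11.2
eef_pos: [0.4615, -0.1838, -0.0083]
tcp_rot: [-1.157, 1.242, 1.157]
contact_force: [0.2, -0.7, -1.5]
gripper_width: 0.0204
```

Emit:
arm_command(
  moves=[
    [[0,0,-0.1],[0,0,0]],
    [[0,0,0],[0,0,0]],
    [[0,0,0],[0,0,0]],
    [[0,0,0],[0,0,0]],
    [[0,0,0],[0,0,0]],
  ],
)

```text
clock: 11.7
eef_pos: [0.4615, -0.1838, -0.0093]
tcp_rot: [-1.157, 1.242, 1.157]
contact_force: [0.3, 0.4, -1.0]
gripper_width: 0.0204
```

Emit:
arm_command(
  moves=[
    [[0,0,-0.1],[0,0,0]],
    [[0,0,0],[0,0,0]],
    [[0,0,-0.1],[0,0,0]],
    [[0,0,0],[0,0,0]],
    [[0,0,0],[0,0,0]],
  ],
)

```text
clock: 12.2
eef_pos: [0.4614, -0.1838, -0.0114]
tcp_rot: [-1.157, 1.242, 1.157]
contact_force: [0.1, 0.6, -1.4]
gripper_width: 0.0202
```

Emit:
arm_command(
  moves=[
    [[0,0,-0.1],[0,0,0]],
    [[0,0,0],[0,0,0]],
    [[0,0,0],[0,0,0]],
    [[0,0,0],[0,0,0]],
    [[0,0,0],[0,0,0]],
  ],
)

```text
clock: 12.7
eef_pos: [0.4616, -0.1839, -0.0121]
tcp_rot: [-1.157, 1.242, 1.156]
contact_force: [-0.9, -0.3, 3.6]
gripper_width: 0.0203
```

Upward force of 3.6 N: the cap is on the worktop at the predicted height. Releasing.

Emit:
arm_command(
  moves=[
    [[0,0,0],[0,0,0]],
    [[0,0,0],[0,0,0]],
    [[0,0,0],[0,0,0]],
    [[0,0,0],[0,0,0]],
    [[0,0,0],[0,0,0]],
  ],
  gripper=0,
)

```text
clock: 13.2
eef_pos: [0.4614, -0.1838, -0.0124]
tcp_rot: [-1.157, 1.242, 1.157]
contact_force: [0.1, 0.5, 0.1]
gripper_width: 0.0858
```

Emit:
arm_command(
  moves=[
    [[0,0,1],[0,0,0]],
    [[0,0,2.5],[0,0,0]],
    [[0,0,4],[0,0,0]],
    [[0,0,4],[0,0,0]],
    [[0,0,3.5],[0,0,0]],
  ],
)

```text
clock: 13.7
eef_pos: [0.4615, -0.1838, 0.1405]
tcp_rot: [-1.158, 1.241, 1.156]
contact_force: [0.2, -0.5, -1.0]
gripper_width: 0.0854
```

```bash
python3 st.py
python3 - <<'E'
from h import *
c=ctrl.camera("scene"); P=cloud(c)
for r in ctrl.trace("port_cap",c)[:2]: q=P[r["pixels"]]; print(r["confidence"],r["position"],np.nanmedian(q,0).round(3),np.nanpercentile(q[:,2],[2,98]),c["img"][r["pixels"]].mean(0).round())
for r in ctrl.trace("pull_grip",c)[:1]: q=P[r["pixels"]]; print(r["confidence"],r["position"],np.nanmedian(q,0).round(3))
E
```

```text
[-0.379  0.219 -0.203  1.147 -0.    -0.308] [ 0.4615 -0.1838  0.1405] down [ 1.3e-03 -6.0e-04 -1.0e+00] jaw yaw 1.5 [ 0.15 -0.48 -1.02] 0.08543682204403784 13.7
0.93 [306.7, 321.3] [ 0.46  -0.193  0.016] [0.00159246 0.04427037] [200. 196. 182.]
0.83 [341.2, 281.1] [ 0.576 -0.08   0.016] [0.00183968 0.044606  ] [ 85. 155. 196.]
0.78 [280.8, 232.1] [0.485 0.077 0.093]
```

The cap stands upright at about (0.46, -0.19), with heights from 0 to 44 mm. Now to above the pull block at about (0.4815, 0.0835).

Emit:
arm_command(
  moves=[
    [[0.2,3,0],[0,0,0]],
    [[0.3,4,0],[0,0,0]],
    [[0.3,4,0],[0,0,0]],
    [[0.3,4,0],[0,0,0]],
    [[0.3,4,0],[0,0,0]],
  ],
)

```text
clock: 14.35
eef_pos: [0.4746, 0.0077, 0.1369]
tcp_rot: [-1.156, 1.243, 1.158]
contact_force: [0.8, 0.3, 0.5]
gripper_width: 0.0856
```

Emit:
arm_command(
  moves=[
    [[0.3,4,0],[0,0,0]],
    [[0.3,2.7,0],[0,0,0]],
    [[0,1,0],[0,0,0]],
    [[0,0,0],[0,0,0]],
    [[0,0,0],[0,0,0]],
  ],
)

```text
clock: 14.85
eef_pos: [0.4809, 0.0825, 0.1372]
tcp_rot: [-1.157, 1.243, 1.157]
contact_force: [-0.2, -0.6, -0.4]
gripper_width: 0.0856
```

```bash
python3 st.py
python3 - <<'E'
from h import *
c=ctrl.camera("wrist"); P=cloud(c)
m=(P[...,2]>.116)&(P[...,2]<.13)&(abs(P[...,0]-.482)<.025)&(abs(P[...,1]-.083)<.025)
k=P[m]; print(len(k),k.mean(0).round(4),((k.max(0)+k.min(0))/2).round(4),np.ptp(k,0).round(4))
print(cv2.minAreaRect(k[:,:2].astype(np.float32)))
m=(P[...,2]>.086)&(P[...,2]<.094)&(abs(P[...,0]-.482)<.04)&(abs(P[...,1]-.083)<.04)
k=P[m]; print('plate',((k.max(0)+k.min(0))/2).round(4),np.ptp(k,0).round(4), k[:,2].mean())
E
```

```text
[ 1.700e-01  2.090e-01 -2.260e-01  1.137e+00 -1.000e-03  2.410e-01] [0.4809 0.0825 0.1372] down [-1.1e-03 -7.0e-04 -1.0e+00] jaw yaw 1.5 [-0.16 -0.6  -0.36] 0.08559795844044271 14.85
1057 [0.4808 0.0855 0.1215] [0.4819 0.0853 0.12  ] [0.0201 0.0169 0.008 ]
((0.48180845379829407, 0.08520127087831497), (0.016314437612891197, 0.019936131313443184), 86.21041870117188)
plate [0.4895 0.083  0.09  ] [0.042  0.0798 0.008 ] 0.09028157193540486
```

Emit:
arm_command(
  moves=[
    [[0.1,0.15,-1.5],[0,0,0]],
    [[0,0,-2.3],[0,0,0]],
    [[0,0,-2],[0,0,0]],
    [[0,0,-1],[0,0,0]],
    [[0,0,-0.5],[0,0,0]],
  ],
)

```text
clock: 15.4
eef_pos: [0.482, 0.0837, 0.064]
tcp_rot: [-1.156, 1.244, 1.156]
contact_force: [-0.1, -0.2, -0.8]
gripper_width: 0.0853
```

Emit:
arm_command(
  moves=[
    [[0,0,0],[0,0,0]],
    [[0,0,0],[0,0,0]],
    [[0,0,0],[0,0,0]],
    [[0,0,0],[0,0,0]],
    [[0,0,0],[0,0,0]],
  ],
)

```text
clock: 15.9
eef_pos: [0.4827, 0.0848, 0.0651]
tcp_rot: [-1.157, 1.241, 1.157]
contact_force: [-0.6, 0.3, 0.5]
gripper_width: 0.0851
```

```bash
python3 st.py
```

```text
[ 0.174  0.268 -0.347  0.955 -0.     0.245] [0.4827 0.0848 0.0651] down [ 7.e-04  0.e+00 -1.e+00] jaw yaw 1.5002 [-0.57  0.26  0.52] 0.08509425247261783 15.9
```

Well placed, so closing and then pulling along chamber -x, direction (-0.997, +0.073).

Emit:
arm_command(
  moves=[
    [[0,0,-0.1],[0,0,0]],
    [[0,0,0],[0,0,0]],
    [[0,0,0],[0,0,0]],
    [[0,0,0],[0,0,0]],
    [[0,0,0],[0,0,0]],
  ],
  gripper=1,
  force=60,
)

```text
clock: 16.4
eef_pos: [0.4824, 0.0844, 0.0638]
tcp_rot: [-1.157, 1.243, 1.156]
contact_force: [-2.9, -0.8, 7.4]
gripper_width: 0.015
```

Emit:
arm_command(
  moves=[
    [[0,0,0],[0,0,0]],
    [[0,0,0],[0,0,0]],
    [[0,0,0],[0,0,0]],
    [[0,0,0],[0,0,0]],
    [[0,0,0],[0,0,0]],
  ],
)

```text
clock: 16.9
eef_pos: [0.4824, 0.0844, 0.0638]
tcp_rot: [-1.157, 1.242, 1.156]
contact_force: [-1.2, -4.2, 5.5]
gripper_width: 0.0151
```

```bash
python3 st.py
```

```text
[ 0.174  0.27  -0.349  0.952 -0.001  0.245] [0.4824 0.0844 0.0638] down [ 1.e-04 -6.e-04 -1.e+00] jaw yaw 1.4997 [-1.19 -4.24  5.54] 0.01513147409366577 16.9
```

Emit:
arm_command(
  moves=[
    [[-0.3,0,0.05],[0,0,0]],
    [[-0.8,0.06,0],[0,0,0]],
    [[-1,0.08,0],[0,0,0]],
    [[-0.9,0.07,0],[0,0,0]],
    [[-0.5,0.05,0],[0,0,0]],
  ],
)

```text
clock: 17.4
eef_pos: [0.4477, 0.0871, 0.0639]
tcp_rot: [-1.158, 1.242, 1.155]
contact_force: [5.9, -5.7, -7.5]
gripper_width: 0.0151
```

Emit:
arm_command(
  moves=[
    [[-0.1,0,0],[0,0,0]],
    [[0,0,0],[0,0,0]],
    [[0,0,0],[0,0,0]],
    [[0,0,0],[0,0,0]],
    [[0,0,0],[0,0,0]],
  ],
)

```text
clock: 17.9
eef_pos: [0.4473, 0.0871, 0.0639]
tcp_rot: [-1.158, 1.241, 1.155]
contact_force: [5.6, -4.8, -5.0]
gripper_width: 0.0152
```

```bash
python3 st.py
python3 - <<'E'
from h import *
c=ctrl.camera("wrist"); P=cloud(c); save(c,"w5.png")
for l in("slide_line","port","chamber"):
  for r in ctrl.trace(l,c)[:2]: q=P[r["pixels"]]; print(l,r["confidence"],r["position"],np.nanmedian(q,0).round(4))
E
```

```text
[ 0.193  0.216 -0.425  0.929 -0.001  0.264] [0.4473 0.0871 0.0639] down [ 1.3e-03 -7.0e-04 -1.0e+00] jaw yaw 1.4997 [ 5.61 -4.82 -5.03] 0.015189007035803 17.9
slide_line 0.83 [317.3, 335.3] [0.4442 0.0873 0.0908]
port 0.71 [320.0, 335.1] [0.4533 0.0873 0.0905]
chamber 0.89 [321.1, 334.2] [0.4528 0.0873 0.0904]
```

View pics/w5.png

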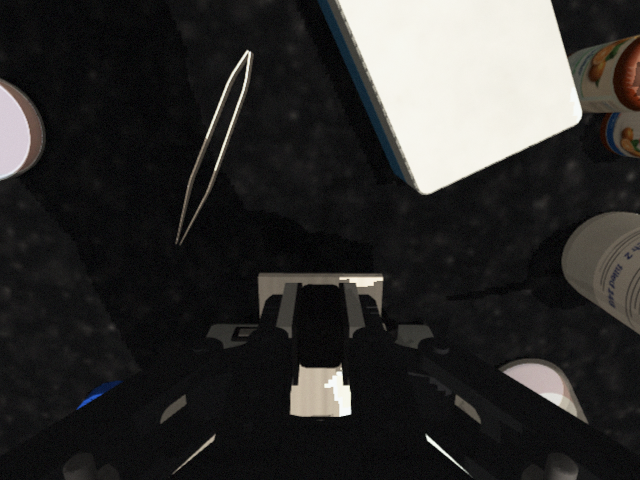

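The wrist view shows the pull pinched at (322,325), with the plate's front edge at row 273. TCP travel is about 35.2 mm, so I'll check it against the plate's front edge and the scene view.

Run:
```python
from h import *
c=ctrl.camera("wrist"); P=cloud(c)
# plate front edge: topmost row in columns with z~.09
for u in (265,270,275,370,376):
    col=[v for v in range(255,320) if abs(P[v,u,2]-.09)<.004 and c["img"][v,u].mean()>60]
    if col: print(u,col[0],P[col[0],u].round(4),P[col[0]+2,u].round(4))
for n in("scene","top"):
    c=ctrl.camera(n); P=cloud(c)
    if n=="scene": save(c,"s5.png",(250,190,350,265),7)
    m=(abs(P[...,2]-.09)<.005)&(P[...,0]>.4)&(P[...,0]<.5)&(P[...,1]>.05)&(P[...,1]<.12); k=P[m]
    if len(k): print(n,len(k),np.percentile(k,[1,5],axis=0).round(4).tolist())
    for l in ("pull_foot","pull_grip","slide_line"):
      for r in ctrl.trace(l,c)[:1]: q=P[r["pixels"]]; print(l,r["confidence"],r["position"],np.nanmedian(q,0).round(4))
```

```text
265 273 [0.4334 0.0654 0.0866] [0.4333 0.0658 0.0891]
270 273 [0.4336 0.0675 0.0864] [0.4335 0.0678 0.0888]
275 273 [0.4336 0.0697 0.0868] [0.4336 0.07   0.089 ]
370 274 [0.4368 0.1098 0.0871] [0.4364 0.1094 0.0901]
376 274 [0.4369 0.1123 0.0873] [0.4373 0.1121 0.0884]
scene 209 [[0.4371, 0.056, 0.0873], [0.4395, 0.0585, 0.089]]
pull_foot 0.58 [279.1, 232.0] [0.4781 0.0748 0.0917]
pull_grip 0.71 [280.9, 235.9] [0.4788 0.0746 0.0916]
slide_line 0.54 [281.5, 232.1] [0.4805 0.0758 0.0916]
top 5 [[0.4894, 0.0565, 0.0873], [0.4898, 0.0565, 0.0877]]
pull_foot 0.73 [262.2, 218.6] [0.5881 0.0749 0.0891]
pull_grip 0.5 [271.2, 215.9] [0.5881 0.075  0.0891]
slide_line 0.7 [377.3, 275.7] [ 0.4613 -0.1834  0.0152]
```

View pics/s5.png

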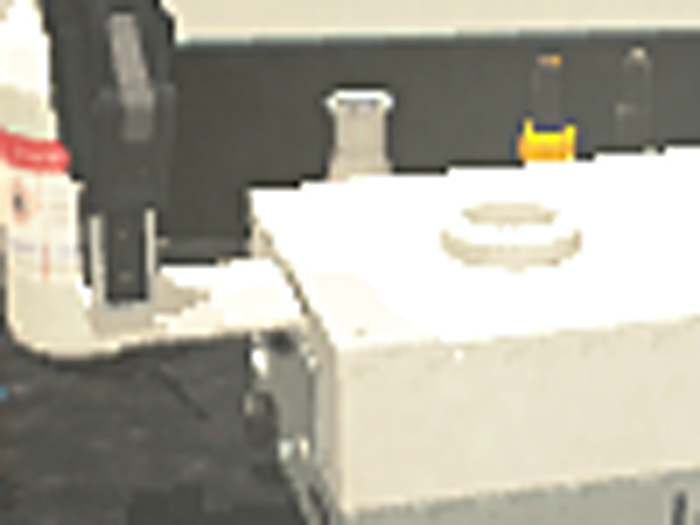

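The scene view shows the slide out, with the plate edge at about 35–36 mm of travel and the port uncovered. The top camera seems to see into the port, so I'll measure the amber disc's offset directly.

Run:
```python
from h import *
c=ctrl.camera("top"); P=cloud(c); im=c["img"].astype(int)
save(c,"t6.png",(225,180,305,280),6)
X,Y,Z=P[...,0],P[...,1],P[...,2]
roi=(abs(X-.585)<.025)&(abs(Y-.076)<.025)
am=roi&(im[...,0]-im[...,2]>50); print("amber",am.sum(),P[am].mean(0).round(4),np.percentile(P[am],[2,98],axis=0).round(4).tolist())
col=roi&(abs(Z-.11)<.003); print("collar",col.sum(),((P[col].max(0)+P[col].min(0))/2).round(4),np.ptp(P[col],0))
v,u=np.where(am); print(u.min(),u.max(),v.min(),v.max())
# rays onto z=.09 plane
k=f(c); d=np.stack([(u-c["cx"])/k,(v-c["cy"])/k,np.ones(len(u))],-1)@c["pose"][:3,:3].T; o=c["pose"][:3,3]
for z in (.088,):
    p=o+d*((z-o[2])/d[:,2])[:,None]; print((p.max(0)+p.min(0))/2,np.ptp(p,0))
```

```text
amber 142 [0.5879 0.0757 0.0886] [[0.574, 0.0617, 0.0841], [0.6012, 0.089, 0.094]]
collar 147 [0.5845 0.0755 0.1099] [0.04882956 0.04823339 0.00583413]
260 273 211 223
[0.58778727 0.07608196 0.088     ] [0.02704472 0.02888026 0.        ]
```

View pics/t6.png

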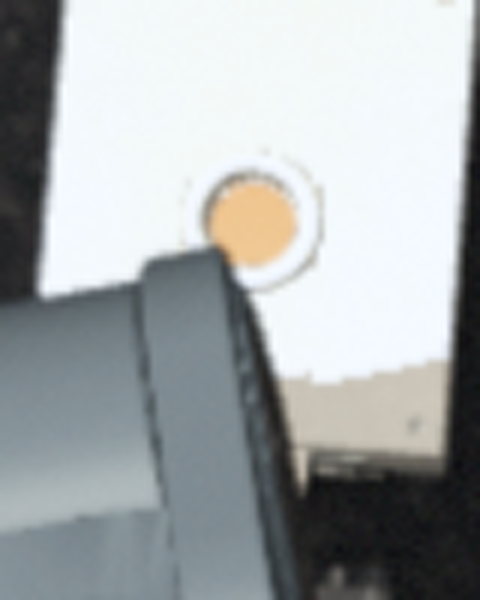

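The picture shows the amber glass filling the port at crop (253,222), with a thin dark sliver of slide at the far side. My estimates of the travel range from 34 to 35.2 mm, so I'll pull 1 mm more.

Emit:
arm_command(
  moves=[
    [[-0.1,0.01,0],[0,0,0]],
    [[0,0,0],[0,0,0]],
    [[0,0,0],[0,0,0]],
    [[0,0,0],[0,0,0]],
    [[0,0,0],[0,0,0]],
  ],
)

```text
clock: 19.1
eef_pos: [0.4463, 0.0871, 0.0639]
tcp_rot: [-1.158, 1.241, 1.155]
contact_force: [6.0, -4.8, -6.1]
gripper_width: 0.0149
```

```bash
python3 st.py
python3 - <<'E'
from h import *
c=ctrl.camera("top"); P=cloud(c); im=c["img"].astype(int)
X,Y=P[...,0],P[...,1]
roi=(abs(X-.585)<.025)&(abs(Y-.076)<.025)
am=roi&(im[...,0]-im[...,2]>50); print("amber",am.sum(),P[am].mean(0).round(4),np.percentile(P[am],[2,98],axis=0).round(4).tolist())
c=ctrl.camera("wrist"); P=cloud(c)
for u in (265,275,370,376):
    col=[v for v in range(255,320) if abs(P[v,u,2]-.09)<.004 and c["img"][v,u].mean()>60]
    if col: print(u,P[col[0],u].round(4))
c=ctrl.camera("scene"); P=cloud(c)
for r in ctrl.trace("port_cap",c)[:1]: q=P[r["pixels"]]; print(r["position"],np.nanmedian(q,0).round(3),np.nanpercentile(q[:,2],[2,98]))
E
```

```text
[ 0.194  0.214 -0.427  0.928 -0.001  0.265] [0.4463 0.0871 0.0639] down [ 1.4e-03 -8.0e-04 -1.0e+00] jaw yaw 1.4997 [ 6.   -4.77 -6.1 ] 0.014949069532400746 19.1
amber 140 [0.5871 0.0759 0.0892] [[0.5741, 0.0615, 0.0841], [0.5999, 0.0902, 0.0939]]
265 [0.4326 0.0654 0.0862]
275 [0.4329 0.0697 0.0863]
370 [0.4359 0.1099 0.087 ]
376 [0.4361 0.1124 0.0869]
[309.3, 320.9] [ 0.46  -0.194  0.016] [0.00282402 0.04438964]
```

```bash
python3 -c "
from rig import ctrl
print(ctrl.close_job())"
```

```text
the job is handed in; nothing more can be done
None
```

The cap is on the clear worktop and the slide is pulled out to its first line and still gripped. I handed the job in at about 19 s; no verdict was reported.

- **Cap:** I lifted it off the port by its knob and lowered it to about (0.46, -0.185). I let go only after the tool felt it touch down (3.6 N upward). In the last check it stood upright with its heights running from about 0 to 44 mm, well over 110 mm from the port.
- **Slide:** The gripper set to 60 N holds the pull block. The slide's travel came out at about 36.2 mm from the arm's movement, 36–37 mm from the plate's front edge and 35 mm from the amber glass seen through the port. All are within the 4 mm allowed, and the tool feels about 6 N against the pull, close to the 6.5 N expected at the line. I didn't see the engraved line itself, because the arm and gripper hid it.
- **Disagreement:** The reported tool height read about 31 mm lower than both cameras showed. Because of that, my first grasp closed on air just above the knob, without touching anything. I corrected for the offset from then on, and the touchdown height agreed with it.
- **Bystanders:** I saw no contact with any of them, but I didn't measure their positions again at the end.

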